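Rearrange the tubes in a centrifuge so that the rotor is balanced

TASK

The rotor of the small bench centrifuge has been loaded out of balance. Tubes with the same cap colour weigh the same, so rearrange them until every tube stands straight across the rotor from the other tube of its colour, all six fully down in their buckets and let go. The empty cream tube stand is there for a tube that has to wait; keep the tubes upright and do not knock the reagent bottle or the beaker.

Things in the scene. Friction and masses are not known exactly. Their poses are not given: they have to be found in the camera images.
- red_a_center (a point): one of two closed white centrifuge tubes with a red cap, 110 mm tall. The point is on its axis half-way up (55 mm above the tip); z runs toward the cap. The ribbed cap, 22 mm across, is the top 16 mm (grip it there, 47 mm above the point); the body is 16.6 mm across, tapering to a 6 mm tip over the lowest 21 mm. Same colour, same weight (22 to 30 g).
- red_b_center (a point): one of two closed white centrifuge tubes with a red cap, 110 mm tall. The point is on its axis half-way up (55 mm above the tip); z runs toward the cap. The ribbed cap, 22 mm across, is the top 16 mm (grip it there, 47 mm above the point); the body is 16.6 mm across, tapering to a 6 mm tip over the lowest 21 mm. Same colour, same weight (22 to 30 g).
- blue_a_center (a point): one of two closed white centrifuge tubes with a blue cap, 110 mm tall. The point is on its axis half-way up (55 mm above the tip); z runs toward the cap. The ribbed cap, 22 mm across, is the top 16 mm (grip it there, 47 mm above the point); the body is 16.6 mm across, tapering to a 6 mm tip over the lowest 21 mm. Same colour, same weight (22 to 30 g).
- blue_b_center (a point): one of two closed white centrifuge tubes with a blue cap, 110 mm tall. The point is on its axis half-way up (55 mm above the tip); z runs toward the cap. The ribbed cap, 22 mm across, is the top 16 mm (grip it there, 47 mm above the point); the body is 16.6 mm across, tapering to a 6 mm tip over the lowest 21 mm. Same colour, same weight (22 to 30 g).
- yellow_a_center (a point): one of two closed white centrifuge tubes with a yellow cap, 110 mm tall. The point is on its axis half-way up (55 mm above the tip); z runs toward the cap. The ribbed cap, 22 mm across, is the top 16 mm (grip it there, 47 mm above the point); the body is 16.6 mm across, tapering to a 6 mm tip over the lowest 21 mm. Same colour, same weight (22 to 30 g).
- yellow_b_center (a point): one of two closed white centrifuge tubes with a yellow cap, 110 mm tall. The point is on its axis half-way up (55 mm above the tip); z runs toward the cap. The ribbed cap, 22 mm across, is the top 16 mm (grip it there, 47 mm above the point); the body is 16.6 mm across, tapering to a 6 mm tip over the lowest 21 mm. Same colour, same weight (22 to 30 g).
- rotor_hub (a point): centre of the rotor in the round white centrifuge, level with the bucket mouths; z up, x toward one of six upright buckets, every 60 degrees at 60 mm radius. Bucket: 19 mm bore, mouth flared to 32 mm; a seated tube's centre is 5 mm below this level, its cap 34 to 50 mm above. Hub nut 4 mm above, casing rim (216 mm across) 11 mm above. The rotor turns if pushed sideways and stays where left.
- rack: cream plastic tube stand, empty and fixed, where a tube can wait: a base plate 54 mm (its x) by 156 mm (its y) with three upright cups at y = -46, 0 and +46 mm, x = 0; origin at the centre of its underside, z up. Cups are like the rotor's: 19 mm bore, mouth flared to 32 mm, 72 mm above the origin; a tube's tip rests 12 mm above the origin, its centre 67 mm.
- bottle_center (a point): bystander: clear reagent bottle with blue contents, 51 mm across and 104 mm high, standing on the worktop; the point is on its axis half-way up
- beaker_center (a point): bystander: glass beaker, 53 mm across and 68 mm high, standing on the worktop; the point is on its axis half-way up

How it is judged (in metres and radians):
At the end, for the whole second after the job is handed in: All six tubes sit in buckets (50 to 70 mm from the axis, within 7 mm of fully seated, leaning under 10 degrees), the two of each colour opposite one another (over 112 mm apart; opposite buckets are 120 mm apart), released and at rest; bottle and beaker stand (z of red_a_center in the frame of rotor_hub between -0.012 and 0.002 m and horizontal distance between red_a_center and rotor_hub between 0.05 and 0.07 m and angle between each of red_a_center, red_b_center, blue_a_center, blue_b_center, yellow_a_center, yellow_b_center's own z axis and vertical below 0.17 rad and linear speed of each of red_a, red_b, blue_a, blue_b, yellow_a, yellow_b below 0.02 m/s and contact force between the fingers and red_a below 0.05 N and z of red_b_center in the frame of rotor_hub between -0.012 and 0.002 m and horizontal distance between red_b_center and rotor_hub between 0.05 and 0.07 m and contact force between the fingers and red_b below 0.05 N and z of blue_a_center in the frame of rotor_hub between -0.012 and 0.002 m and horizontal distance between blue_a_center and rotor_hub between 0.05 and 0.07 m and contact force between the fingers and blue_a below 0.05 N and z of blue_b_center in the frame of rotor_hub between -0.012 and 0.002 m and horizontal distance between blue_b_center and rotor_hub between 0.05 and 0.07 m and contact force between the fingers and blue_b below 0.05 N and z of yellow_a_center in the frame of rotor_hub between -0.012 and 0.002 m and horizontal distance between yellow_a_center and rotor_hub between 0.05 and 0.07 m and contact force between the fingers and yellow_a below 0.05 N and z of yellow_b_center in the frame of rotor_hub between -0.012 and 0.002 m and horizontal distance between yellow_b_center and rotor_hub between 0.05 and 0.07 m and contact force between the fingers and yellow_b below 0.05 N and horizontal distance between red_a_center and red_b_center above 0.112 m and horizontal distance between blue_a_center and blue_b_center above 0.112 m and horizontal distance between yellow_a_center and yellow_b_center above 0.112 m and angle between each of bottle_center, beaker_center's own z axis and vertical below 0.1 rad); the robot touches nothing.
It fails at once if a tube is tipped far over (more than 45 degrees) (angle between any of red_a_center, red_b_center, blue_a_center, blue_b_center, yellow_a_center, yellow_b_center's own z axis and vertical above 0.785 rad).
It fails at once if the reagent bottle or the beaker is knocked (moved more than 30 mm) (distance of any of bottle_center, beaker_center from where it was at the start of the episode above 0.03 m).
It also fails if it takes over 109 s, if anything falls off the work surface, if the arm or the gripper's body presses on something with over 40 N, if the wrist force passes 120 N, or if a joint passes its speed limit or range.

ROBOT

A 7-joint arm with a two-finger parallel gripper is mounted at the origin on a cart in front of the work surface, level with it; the furniture and walls round the work are solid. World frame = base frame: x ahead of the robot, y to its left, z up, the work surface at z = 0. Lengths are in mm, angles in rad, forces in N, time in s.
With the tool pointing down it reaches from about 350 to 900 mm from the base axis. Payload 19.9 kg.
Tool frame: the origin (TCP) lies on the centre line of the jaws, within the pads' length; the fingertips stand 22 mm ahead of it and the grasp point (between the pads) lies 3 mm ahead of it (ctrl.tips_ahead is the distance from the TCP to the fingertips, in mm); z points along the fingers, x is the direction in which the jaws open and shut, and the axes are right-handed (so a half turn about z gives the same grasp; the last joint's range is limited). The gripper opens to 85 mm and grips with 20 to 120 N. Pads are 22 mm wide; open, the fingers measure 114 mm over their backs; the gripper's body (76 mm by 85 mm) begins 54 mm behind the grasp point. The pads swing forward as they close: fully open they stand 13 mm farther back than shut.
Start: joints at [1.161, 0.417, -0.01, 1.614, 0.005, 1.111, -0.053], TCP at [224.722, -583.184, 253.26] pointing down, gripper open.
Joint ranges: [-2.81, 2.81], [-0.39, 2.02], [-1.27, 1.25], [0.06, 2.57], [-1.19, 4.33], [0.19, 2], [-2.82, 2.82]. Speed limits (rad/s): [1.89, 1.89, 2.39, 2.39, 3.01, 3.01, 3.01].

INTERFACE

Orientations are given as a unit quaternion [w, x, y, z].
In Python, from rig import get_obs, cams, ctrl gives the robot as it stands. The module is installed in compiled form; this text tells all that it offers.
- The arm moves only by the shell command python3 -m creep 'ROWS'. ROWS is JSON, a list of rows, each a list of 7 numbers: the shift along the world's x, y, z in mm, then the turn, a rotation vector about the world's x, y, z in rad, then the finger opening in mm, from 0 to 85.4. A call has 1 to 10 rows; each row shifts and turns the pose as measured when the row begins; what a row does not reach is not made up. A row lasts 1/8 s, in which the tool goes at most 62.5 mm and 10.7 degrees, less where a joint would pass 70% of its speed; a pose out of reach is approached as far as the arm can. A call with a gripper value outside its range is refused whole. The fingers move at their own pace and stop on an object; the grip force is fixed at half the most. Time passes only in rows, so rows that do not move let the fingers close. It gives the time, the measured TCP pose, the force and the opening at its end, in the units of the state.
- get_obs(): the state, without advancing time (a new reading comes with each control period).
- cams.read_camera(name): name is "scene" or "side" or "wrist"; returns (picture, depth): 480x640x3 uint8, red, green, blue; 480x640 float32, mm along the optical axis (not along the pixel's ray), 0 where there is no reading.
- cams.get_calibration(name): a dict with "intrinsics" (3x3 intrinsics, pixels), "R" (3x3) and "t" (3): a world point X has camera coordinates R X + t. Camera axes: x right, y down, z forward; pixel columns grow to the right and rows downward; lengths in mm; the calibration is good to about 2 mm. A picture is of the moment at which its call begins: read the wrist's pose just before it. get_calibration takes no time and is no camera call; for the wrist camera it gives the pose at the moment of the call.
- ctrl.hand_in(): hands the job in, once; it reports no verdict.
The state is a dict: "time": time; "joint_pos": joint angles; "dq": joint speeds; "joint_efforts": joint torques, N m; "position": TCP position; "ee_rot": TCP orientation; "force": force on the tool from outside, world axes, zero at the start; "wrist_torque": the same for the moment, N m; "width": finger opening in mm.
Only numpy, scipy, OpenCV 4.12 (cv2) and the standard library are available. Lean on these libraries where they do the work, as an engineer would, in place of code of your own. Each camera call takes 0.05 s, during which the arm holds its last target. There are 200 camera calls.

## Working session

There is one attempt and no reset: what is moved stays moved. The work goes in short steps, Python scripts to look and compute and a shell command to move; the robot and the scene stay as the last step left them, time stands still between calls to the robot, and variables do not carry over. Pictures are saved under pics/ and viewed, about 12 in all and at most 16, crops included, and the job is handed in when it is done.

```bash
mkdir -p pics; cat > h.py <<'E'
import numpy as np,cv2
from rig import get_obs,cams,ctrl
def snap(n,f):
    c=cams.get_calibration(n); p,d=cams.read_camera(n)
    cv2.imwrite('pics/%s.png'%f,p[:,:,::-1]); np.savez('pics/%s.npz'%f,d=d,p=p,K=c['intrinsics'],R=c['R'],t=c['t'])
def load(f): return np.load('pics/%s.npz'%f)
def world(z,u,v,depth=None):
    d=z['d'][int(v),int(u)] if depth is None else depth
    K=z['K']; pc=np.array([(u-K[0,2])/K[0,0]*d,(v-K[1,2])/K[1,1]*d,d])
    return z['R'].T@(pc-z['t'])
def cloud(z):
    K=z['K'];d=z['d'];v,u=np.mgrid[:480,:640]
    pc=np.stack([(u-K[0,2])/K[0,0]*d,(v-K[1,2])/K[1,1]*d,d],-1)
    return (pc-z['t'])@z['R']
def plane(z,u,v,h):
    o=-z['R'].T@z['t']; r=world(z,u,v,1000.)-o
    return o+r*(h-o[2])/r[2]
E
python3 - <<'E'
from h import *
for n in ['scene','side']: snap(n,n+'0')
o=get_obs();print(o['time'],o['position'],o['ee_rot'],o['width'])
for n in ['scene','side','wrist']:
    c=cams.get_calibration(n);print(n,-c['R'].T@c['t'],c['R'][2])
E
```

```text
0.1 [ 224.64287533 -582.92357312  252.73592511] [-2.77619449e-04  8.24501164e-01 -5.65859989e-01 -4.74902583e-04] 85.46274565148366
scene [ 46.50624601 470.51363497 676.79606652] [ 0.58875949 -0.50876054 -0.62811223]
side [298.50409189 834.50308684 819.96347199] [ 0.25311741 -0.74896691 -0.61235623]
wrist [ 296.51491104 -556.30178059  373.05643514] [-0.28174537 -0.10661068 -0.95354796]
```

View pics/scene0.png

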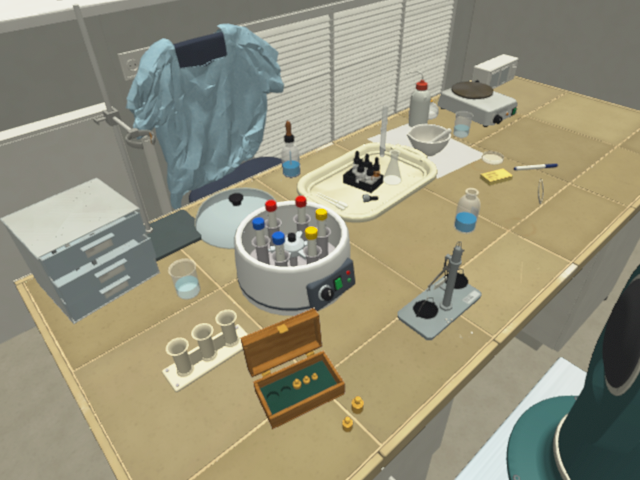

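View pics/side0.png

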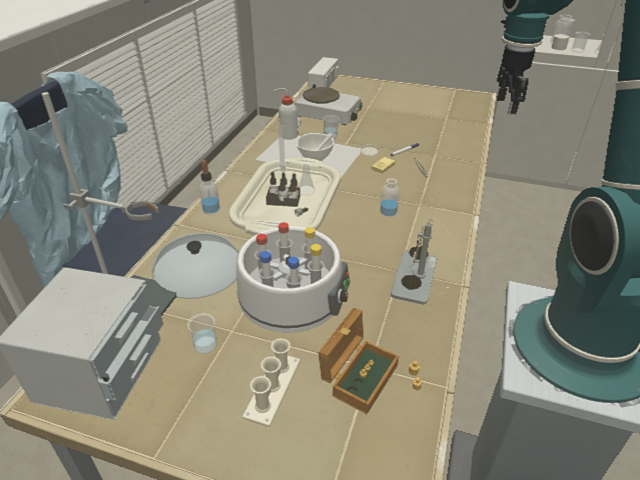

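Cap order round the rotor, from the scene view: red (271,205), red (301,202), yellow (321,214), yellow (311,232), blue (279,238), blue (258,224). Equal colours are adjacent, so this is a 3-cycle of four moves through the stand. The stand cups are at (178,345), (203,330) and (227,316), the beaker is at (184,280), and the bottle is at (467,210).

```bash
python3 - <<'E'
from h import *
for f in ['scene0','side0']:
    z=load(f);W=cloud(z);hsv=cv2.cvtColor(z['p'],cv2.COLOR_RGB2HSV)
    box={'scene0':(235,190,345,260),'side0':(245,215,335,290)}[f]
    m0=np.zeros((480,640),bool);m0[box[1]:box[3],box[0]:box[2]]=1
    for n,(a,b) in dict(red=(0,6),yel=(20,32),blu=(105,125)).items():
        m=m0&(hsv[...,0]>=a)&(hsv[...,0]<=b)&(hsv[...,1]>150)&(hsv[...,2]>90)
        k,l,s,c=cv2.connectedComponentsWithStats(m.astype(np.uint8))
        for i in range(1,k):
            if s[i,4]<30: continue
            P=W[l==i];top=P[:,2].max();T=P[P[:,2]>np.percentile(P[:,2],97)-3]
            print(f,n,c[i].round(),s[i,4],'top',np.percentile(P[:,2],97).round(1),'c',((T.min(0)+T.max(0))/2).round(1),len(T))
z=load('scene0')
for uv in [(178,345),(203,330),(227,316),(178,340),(203,326),(227,312)]: print(uv,plane(z,*uv,72).round(1))
z=load('side0')
for uv in [(261,383),(271,366),(280,347)]: print(uv,plane(z,*uv,72).round(1),world(z,*uv).round(1))
# rack base cloud
for f in ['scene0','side0']:
    W=cloud(load(f));print(f,'beaker/bottle',world(load(f),*((184,262) if f=='scene0' else (202,320))).round(),world(load(f),*((467,215) if f=='scene0' else (389,205))).round())
    
E
```

```text
scene0 red [300. 201.] 97 top 165.6 c [645.   10.3 164.8] 45
scene0 red [270. 205.] 99 top 165.8 c [674.6  61.6 164.9] 49
scene0 yel [321. 214.] 111 top 166.1 c [320.8 235.2 420. ] 52
scene0 yel [311. 233.] 138 top 166.0 c [306.9 260.4 419.9] 65
scene0 blu [258. 223.] 110 top 166.6 c [643.3 113.8 165.4] 49
scene0 blu [278. 238.] 126 top 165.8 c [319.9 287.  419.8] 64
side0 red [283. 225.] 35 top 166.0 c [646.6  12.8 164.7] 29
side0 red [261. 236.] 37 top 166.0 c [676.1  63.4 165.1] 29
side0 yel [309. 230.] 35 top 166.1 c [587.1   9.3 164.8] 33
side0 yel [316. 247.] 44 top 166.9 c [431.6 444.4 492.2] 19
(178, 345) [564.5 340.7  72. ]
(203, 330) [564.1 294.6  72. ]
(227, 316) [563.  248.1  72. ]
(178, 340) [573.7 335.8  72. ]
(203, 326) [571.7 290.1  72. ]
(227, 312) [570.8 243.1  72. ]
(261, 383) [563.9 341.4  72. ] [567.  335.5  63. ]
(271, 366) [561.2 302.   72. ] [568.4 287.4  51.5]
(280, 347) [562.  256.1  72. ] [567.8 243.2  55.3]
scene0 beaker/bottle [752. 230.  61.] [ 463. -318.   56.]
side0 beaker/bottle [745. 225.  52.] [ 474. -313.   44.]
```

```bash
python3 - <<'E'
import cv2
a=cv2.imread('pics/scene0.png')[295:395,150:260];b=cv2.imread('pics/side0.png')[330:430,235:345]
import numpy as np
cv2.imwrite('pics/rk.png',cv2.resize(np.hstack([a[:,:100],b[:,:100]]),None,fx=4,fy=4,interpolation=cv2.INTER_CUBIC))
E
```

```text
(no output)
```

View pics/rk.png

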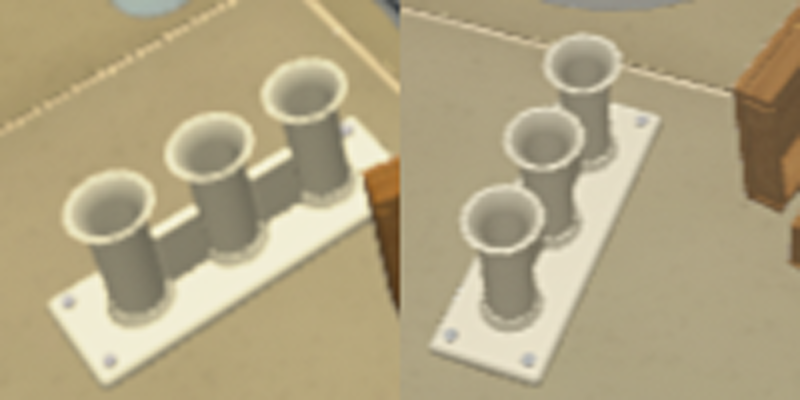

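The crop shows the cup mouths clearly: scene view about (177,347), (202.5,331.7), (226,317.7); side view about (260.7,384.7), (271,364.7), (280.7,345.7). Next I'll fit the caps as circles and solve the rotor.

```bash
python3 - <<'E'
from h import *
from scipy.optimize import least_squares
z=load('scene0')
for uv in [(177.2,346.7),(202.5,331.7),(226,317.7)]: print(plane(z,*uv,72).round(1))
z=load('side0')
for uv in [(260.7,384.7),(271,364.7),(280.7,345.7)]: print(plane(z,*uv,72).round(1))
for f in ['scene0','side0']:
    z=load(f);W=cloud(z);hsv=cv2.cvtColor(z['p'],cv2.COLOR_RGB2HSV)
    box={'scene0':(235,190,345,260),'side0':(245,215,335,290)}[f]
    m0=np.zeros((480,640),bool);m0[box[1]:box[3],box[0]:box[2]]=1;C=[]
    for n,(a,b) in dict(red=(0,6),yel=(20,32),blu=(105,125)).items():
        m=m0&(hsv[...,0]>=a)&(hsv[...,0]<=b)&(hsv[...,1]>100)&(hsv[...,2]>60)
        k,l,s,c=cv2.connectedComponentsWithStats(m.astype(np.uint8))
        for i in range(1,k):
            if s[i,4]<30: continue
            P=W[l==i];P=P[(P[:,2]>163)&(P[:,2]<172)]
            C.append((n,P.mean(0),(P.min(0)+P.max(0))/2,len(P)))
    for n,a,b,k in C: print(f,n,a.round(1),b.round(1),k)
    X=np.array([c[1] if 0 else c[2] for c in C])[:,:2]
    if len(X)==6:
        ang=lambda p:np.arctan2(X[:,1]-p[1],X[:,0]-p[0])
        def res(p):
            k=np.round((ang(p)-p[2])/(np.pi/3))*np.pi/3+p[2]
            return np.r_[X[:,0]-p[0]-60*np.cos(k),X[:,1]-p[1]-60*np.sin(k)]
        c0=X.mean(0);best=min((least_squares(res,[*c0,t]) for t in (0,.3,.6,.9)),key=lambda r:r.cost)
        print('hub',best.x.round(3),'rms',np.sqrt(np.mean(best.fun**2)).round(2),np.rad2deg(ang(best.x)).round())
E
```

```text
[562.3 343.3  72. ]
[561.5 297.1  72. ]
[560.9 251.4  72. ]
[563.  344.8  72. ]
[562.3 299.3  72. ]
[561.9 252.8  72. ]
scene0 red [645.2   9.4 164.6] [645.   10.3 164.8] 45
scene0 red [673.6  61.4 164.6] [674.3  61.2 165.1] 52
scene0 yel [585.4   8.6 164.5] [585.1   8.8 164.9] 57
scene0 yel [554.9  59.2 164.7] [555.8  59.  165. ] 72
scene0 blu [643.3 113.  164.8] [643.8 113.2 165.1] 65
scene0 blu [584.3 111.3 164.6] [584.1 111.1 164.8] 66
hub [614.675  60.601   1.064] rms 0.65 [ -59.    1. -120. -178.   61.  121.]
side0 red [647.8  12.  164.3] [647.2  11.6 164.7] 33
side0 red [675.1  64.1 164.4] [675.5  64.4 165.1] 39
side0 yel [586.8  10.8 164.4] [586.1  10.2 165. ] 43
side0 yel [556.1  61.2 164.3] [556.3  61.1 165.1] 44
side0 blu [645.1 114.9 164.3] [645.  114.3 164.6] 46
side0 blu [585.2 114.4 164.6] [585.  114.  165.1] 50
hub [615.831  62.61    1.067] rms 0.46 [ -58.    2. -120. -179.   61.  121.]
```

Hub is about (615.2, 61.6), z≈115, and bucket angles are 1° + 60°k. The plan takes four moves:
1. Yellow at -179° to the near cup (561.4, 252).
2. Red at -59° to -179°.
3. Blue at 61° to -59°.
4. Yellow from the stand to 61°.

I'll keep the jaws along world x throughout.

```bash
python3 -m creep '[[20,40,10,0,0,0.15,40],[27,54,10,0,0,0.15,40],[27,54,5,0,0,0.15,40],[27,54,5,0,0,0.15,40],[27,54,5,0,0,0.15,40],[27,54,5,0,0,0.15,40],[27,54,5,0,0,0.15,40],[27,54,0,0,0,0.15,40],[27,54,0,0,0,0,40],[27,54,0,0,0,0,40]]'
```

```text
time: 1.35
position: [489.4, -42.2, 297.2]
ee_rot: [0.002, 1.0, 0.015, -0.002]
force: [0.8, -1.8, -0.1]
width: 40.2
```

```bash
python3 -m creep '[[33,50,0,0,0,0,40],[33,50,0,0,0,0,40],[0,0,0,0,0,0,40],[0,0,0,0,0,0,40]]'; python3 - <<'E'
from h import *
snap('wrist','w1');o=get_obs();print(o['position'],o['ee_rot'])
E
```

```text
time: 1.85
position: [557.1, 65.3, 296.1]
ee_rot: [0.001, 1.0, 0.018, -0.002]
force: [-0.2, -0.9, -0.1]
width: 39.6
[557.01229595  65.39815156 296.2504171 ] [ 0.00104756  0.99984325  0.01753261 -0.00223174]
```

View pics/w1.png

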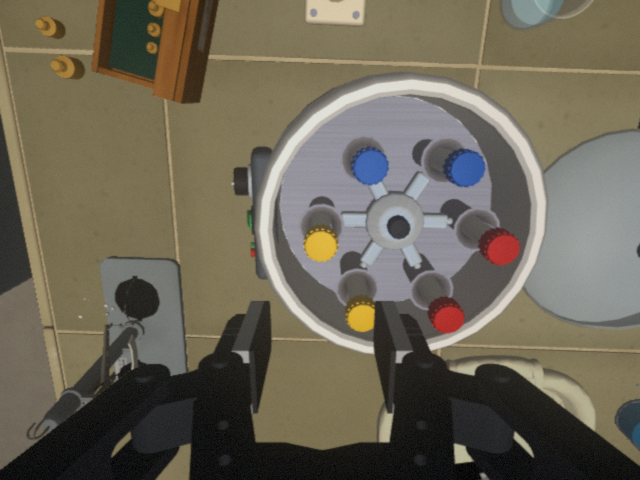

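The wrist view shows all six caps. Yellow at -179° is at (321,243), yellow at -120° at (361,316), reds at (446,316) and (500,246), blues at (464,168) and (370,166). Now to measure them.

```bash
cat >> h.py <<'E'
def caps(f):
    from scipy.optimize import least_squares
    z=load(f);W=cloud(z);hsv=cv2.cvtColor(z['p'],cv2.COLOR_RGB2HSV);C=[]
    for n,(a,b) in dict(red=(0,6),yel=(20,32),blu=(105,125)).items():
        m=(hsv[...,0]>=a)&(hsv[...,0]<=b)&(hsv[...,1]>100)&(hsv[...,2]>60)&(W[...,2]>105)&(W[...,2]<185)
        k,l,s,c=cv2.connectedComponentsWithStats(m.astype(np.uint8))
        for i in range(1,k):
            if s[i,4]<60: continue
            P=W[l==i];top=np.percentile(P[:,2],95);P=P[P[:,2]>top-3];q=(P.min(0)+P.max(0))/2
            C.append(q);print(n,c[i].round(),'top',top.round(1),'c',q[:2].round(1),'span',np.ptp(P,0)[:2].round(1),'from 615,61.5: r',np.hypot(q[0]-615,q[1]-61.5).round(1),'ang',np.rad2deg(np.arctan2(q[1]-61.5,q[0]-615)).round(1))
    return np.array(C)
E
python3 - <<'E'
from h import *
X=caps('w1');print(X.mean(0))
z=load('w1');p=np.array([557.01,65.4,157]);c=z['R']@p+z['t'];print('tcp pix',z['K']@c/c[2])
E
```

```text
red [501. 248.] top 164.5 c [675.9  61.1] span [22.  22.3] from 615,61.5: r 60.9 ang -0.4
red [446. 315.] top 164.3 c [646.3   8.8] span [22.2 21.3] from 615,61.5: r 61.3 ang -59.3
yel [320. 243.] top 164.5 c [555.9  59.1] span [21.2 21.8] from 615,61.5: r 59.1 ang -177.7
yel [361. 313.] top 164.4 c [585.1   8. ] span [18.9 22.2] from 615,61.5: r 61.3 ang -119.2
blu [370. 166.] top 164.6 c [584.5 111.5] span [21.1 22.1] from 615,61.5: r 58.6 ang 121.4
blu [466. 168.] top 164.6 c [644.3 112.4] span [21.2 22.1] from 615,61.5: r 58.7 ang 60.0
[615.34177864  60.1418683  163.58709487]
tcp pix [323.10004615 233.68458142   1.        ]
```

```bash
python3 -m creep '[[-1,-5.5,-45,0,0,-0.035,38],[0,0,-45,0,0,0,38],[0,0,-30,0,0,0,38],[0,0,-16,0,0,0,38],[0,0,0,0,0,0,38]]'; python3 - <<'E'
from rig import get_obs
print(get_obs()['ee_rot'])
E
```

```text
time: 2.52
position: [555.1, 53.5, 158.5]
ee_rot: [0.002, 1.0, -0.005, -0.001]
force: [0.1, 0.6, 0.4]
width: 38.1
[ 2.47927137e-03  9.99986316e-01 -4.56417380e-03 -6.24393348e-04]
```

```bash
python3 -m creep '[[1,6,0.5,0,0,0,38],[0,0,0,0,0,0,38],[0,0,0,0,0,0,38]]'
```

```text
time: 2.9
position: [557.5, 59.9, 161.9]
ee_rot: [0.003, 1.0, -0.005, 0.001]
force: [0.9, -0.2, 0.9]
width: 38.3
```

```bash
python3 -m creep '[[-1,0,-3,0,0,0,38],[0,0,0,0,0,0,15],[0,0,0,0,0,0,15],[0,0,0,0,0,0,15],[0,0,0,0,0,0,15]]'
```

```text
time: 3.52
position: [556.8, 59.9, 159.3]
ee_rot: [0.003, 1.0, -0.005, 0.002]
force: [0.0, 0.2, 0.4]
width: 19.6
```

```bash
python3 -m creep '[[0,0,2,0,0,0,15],[0,0,15,0,0,0,15],[0,0,30,0,0,0,15],[0,0,40,0,0,0,15],[0,0,40,0,0,0,15],[0,0,10,0,0,0,15],[0,0,0,0,0,0,15]]'
```

```text
time: 4.4
position: [555.8, 60.4, 304.7]
ee_rot: [0.002, 1.0, -0.004, 0.002]
force: [-0.4, 0.4, -1.1]
width: 20.1
```

```bash
python3 -m creep '[[1,30,0,0,0,0,15],[2,55,0,0,0,0,15],[2,55,0,0,0,0,15],[1,35,0,0,0,0,15],[0,10,0,0,0,0,15],[0,0,0,0,0,0,15],[0,0,0,0,0,0,15]]';python3 - <<'E'
from h import *
snap('scene','s2');a=load('s2')['p'][100:400,120:420];cv2.imwrite('pics/s2c.png',cv2.resize(a,None,fx=2,fy=2)[:,:,::-1]);print(get_obs()['position'])
caps('s2')
E
```

```text
time: 5.28
position: [559.6, 246.9, 298.2]
ee_rot: [0.004, 1.0, -0.006, -0.002]
force: [0.0, -0.5, 0.1]
width: 19.7
[559.68613375 246.80604956 298.2358093 ]
red [421.  85.] top 145.5 c [ 902.7 -692.8] span [11.6 10.5] from 615,61.5: r 807.3 ang -69.1
red [300. 201.] top 165.7 c [645.7   9.5] span [20.2 17.7] from 615,61.5: r 60.4 ang -59.5
red [271. 205.] top 166.1 c [674.   61.3] span [21.5 20.7] from 615,61.5: r 59.0 ang -0.2
yel [321. 214.] top 165.6 c [585.    9.4] span [22.5 18.5] from 615,61.5: r 60.1 ang -119.9
blu [258. 223.] top 166.1 c [644.  112.8] span [20.3 18.9] from 615,61.5: r 58.9 ang 60.5
blu [278. 238.] top 166.2 c [584.4 111. ] span [20.9 19.6] from 615,61.5: r 58.2 ang 121.8
```

View pics/s2c.png

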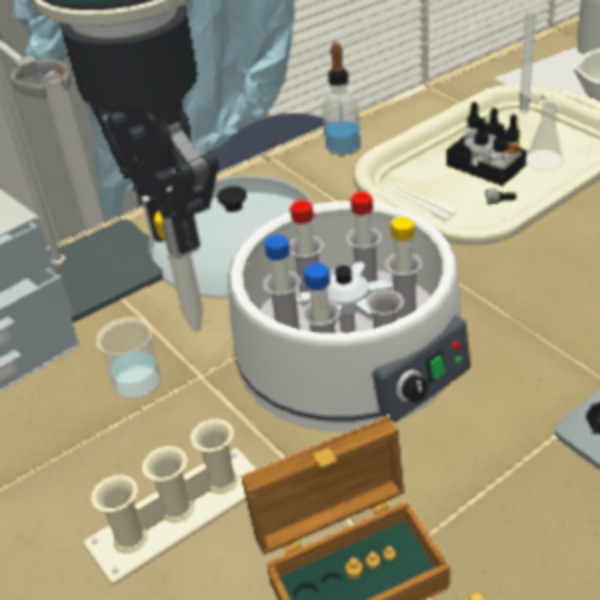

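```bash
python3 -m creep '[[1.5,4,-20,0,0,0,15],[0,0,-40,0,0,0,15],[0,0,-30,0,0,0,15],[0,0,-8,0,0,0,15],[0,0,0,0,0,0,15]]'; python3 - <<'E'
from h import *
z=load('scene0')
for u in [(247,345),(281,328),(319,315)]: print(world(z,*u).round())
E
```

```text
time: 5.95
position: [561.8, 247.2, 195.0]
ee_rot: [0.005, 1.0, -0.009, -0.002]
force: [0.1, 0.5, 0.3]
width: 19.8
[462. 271. 108.]
[451. 213. 110.]
[432. 150. 108.]
```

Box lid is well clear. Correct y and lower into the cup.

```bash
python3 -m creep '[[0,4.5,0,0,0,0,15],[0,0,-10,0,0,0.015,15],[0,0,-15,0,0,0,15],[0,0,-15,0,0,0,15],[0,0,-12,0,0,0,15],[0,0,-6,0,0,0,15],[0,0,0,0,0,0,15]]'
```

```text
time: 6.82
position: [562.3, 252.2, 134.5]
ee_rot: [0.004, 1.0, -0.001, -0.001]
force: [0.1, -0.1, -0.8]
width: 20.1
```

```bash
python3 -m creep '[[0,0,-8,0,0,0,15],[0,0,-6,0,0,0,15],[0,0,-1,0,0,0,15],[0,0,0,0,0,0,15]]'
```

```text
time: 7.32
position: [562.7, 252.3, 119.1]
ee_rot: [0.004, 1.0, -0.001, -0.0]
force: [-0.3, -1.2, -0.4]
width: 19.9
```

```bash
python3 -m creep '[[0,0,0,0,0,0,38],[0,0,0,0,0,0,38],[0,0,0,0,0,0,38],[0,0,20,0,0,0,38],[0,0,50,0,0,0,38],[0,0,35,0,0,0,38],[18,-50,0,0,0,0,38],[18,-55,0,0,0,0,38],[18,-55,0,0,0,0,38],[18,-50,0,0,0,0,38]]'
```

```text
time: 8.57
position: [635.0, 42.4, 239.0]
ee_rot: [0.002, 1.0, 0.004, 0.004]
force: [0.7, 0.0, 0.5]
width: 37.9
```

```bash
python3 -m creep '[[3,-10,0,0,0,0,38],[0,0,0,0,0,0,38],[0,0,0,0,0,0,38]]'; python3 - <<'E'
from h import *
snap('scene','s3');caps('s3')
print(get_obs()['ee_rot'])
E
```

```text
time: 8.95
position: [638.8, 29.4, 241.9]
ee_rot: [0.003, 1.0, 0.002, 0.005]
force: [-0.1, 0.5, -0.3]
width: 38.1
red [421.  85.] top 145.6 c [ 903.2 -690.2] span [14.4 13.1] from 615,61.5: r 805.0 ang -69.0
red [300. 201.] top 165.8 c [645.8   8.8] span [19.6 19. ] from 615,61.5: r 61.1 ang -59.7
red [270. 205.] top 165.9 c [674.1  60.8] span [19.4 20.1] from 615,61.5: r 59.1 ang -0.7
yel [321. 214.] top 165.4 c [584.9   8.8] span [20.8 17.5] from 615,61.5: r 60.7 ang -119.7
yel [221. 299.] top 123.8 c [563. 252.] span [21.9 20.5] from 615,61.5: r 197.5 ang 105.3
blu [258. 223.] top 165.9 c [643.7 113.2] span [21.4 20.1] from 615,61.5: r 59.2 ang 60.9
blu [278. 238.] top 165.9 c [584.3 111.9] span [22.2 19.9] from 615,61.5: r 59.0 ang 121.4
[0.00253124 0.99998347 0.00192068 0.00479292]
```

```bash
python3 -m creep '[[7.5,-19.5,0,0,0,0,38],[0,0,0,0,0,0,38],[0,0,-20,0,0,0,38],[0,0,-15,0,0,0,38],[0,0,0,0,0,0,38]]'
```

```text
time: 9.62
position: [646.0, 11.0, 204.2]
ee_rot: [0.002, 1.0, 0.004, 0.004]
force: [0.2, 0.4, -0.5]
width: 38.1
```

```bash
python3 -m creep '[[0.5,-1,-20,0,0,0,38],[0,0,-20,0,0,0,38],[0,0,-5,0,0,0,38],[0,0,0,0,0,0,38],[0,0,0,0,0,0,38]]'
```

```text
time: 10.25
position: [646.5, 10.4, 156.2]
ee_rot: [0.002, 1.0, 0.004, 0.004]
force: [-1.0, -0.4, -0.3]
width: 37.8
```

```bash
python3 -m creep '[[0,0,2.5,0,0,0,15],[0,0,0,0,0,0,15],[0,0,0,0,0,0,15],[0,0,0,0,0,0,15],[0,0,0,0,0,0,15]]'; python3 -m creep '[[0,0,2,0,0,0,15],[0,0,15,0,0,0,15],[0,0,30,0,0,0,15],[0,0,40,0,0,0,15],[0,0,40,0,0,0,15],[0,0,8,0,0,0,15],[0,0,0,0,0,0,15]]'
```

```text
time: 10.88
position: [647.0, 10.4, 160.2]
ee_rot: [0.002, 1.0, 0.004, 0.005]
force: [0.8, 0.4, 0.3]
width: 20.1
time: 11.75
position: [646.5, 11.0, 304.1]
ee_rot: [0.002, 1.0, 0.004, 0.006]
force: [0.1, 0.3, -1.7]
width: 20.0
```

```bash
python3 -m creep '[[-40,22,0,0,0,0,15],[-40,22,0,0,0,0,15],[-8,5,0,0,0,0,15],[0,0,0,0,0,0,15],[0,0,0,0,0,0,15]]'; python3 - <<'E'
from h import *
snap('side','d4');caps('d4')
snap('wrist','w4');print(get_obs()['position'])
E
```

```text
time: 12.38
position: [555.6, 59.9, 300.5]
ee_rot: [0.002, 1.0, 0.004, 0.004]
force: [-0.0, 0.5, -0.1]
width: 20.3
red [261. 239.] top 165.9 c [676.3  65.2] span [20.7 19.3] from 615,61.5: r 61.4 ang 3.4
yel [309. 232.] top 165.6 c [587.5  10.3] span [18.7 22.4] from 615,61.5: r 58.1 ang -118.3
yel [278. 330.] top 123.5 c [564.9 255. ] span [20.8 22.5] from 615,61.5: r 199.9 ang 104.5
blu [293. 260.] top 165.9 c [584.9 114.3] span [18.8 18.7] from 615,61.5: r 60.7 ang 119.7
[555.65899362  59.9139601  300.53986676]
```

View pics/w4.png

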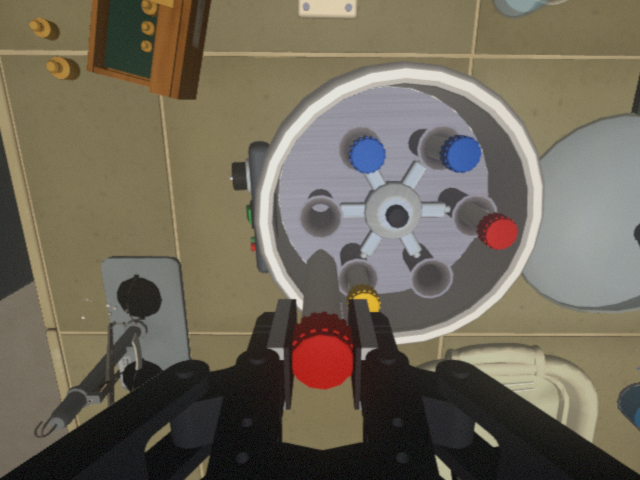

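The held red tube is upright and above the empty bucket, whose mouth is at (321,216). The other empty bucket is at (432,278).

```bash
python3 - <<'E'
from h import *
z=load('w4')
for uv in [(321,216),(432,278),(394,212)]: print(plane(z,*uv,115).round(1))
caps('w4')
E
```

```text
[556.1  60.2 115. ]
[646.8   8.8 115. ]
[612.4  63.7 115. ]
red [499. 232.] top 164.4 c [675.1  60.7] span [22.7 22.1] from 615,61.5: r 60.1 ang -0.8
yel [366. 296.] top 164.2 c [586.6  11. ] span [22.8 16.4] from 615,61.5: r 58.0 ang -119.4
blu [367. 155.] top 164.7 c [584.4 111.5] span [21.3 21.4] from 615,61.5: r 58.7 ang 121.5
blu [462. 154.] top 164.6 c [644.1 112.2] span [21.8 20.9] from 615,61.5: r 58.5 ang 60.1
```

```bash
python3 -m creep '[[0.5,0,-25,0,0,0,15],[0,0,-30,0,0,0,15],[0,0,-12,0,0,0,15],[0,0,0,0,0,0,15]]'
```

```text
time: 12.98
position: [558.1, 58.8, 231.7]
ee_rot: [0.001, 1.0, 0.002, 0.004]
force: [0.2, -0.4, 0.1]
width: 20.2
```

```bash
python3 -m creep '[[-1.5,1.2,-5,0,0,0,15],[0,0,-10,0,0,0,15],[0,0,-15,0,0,0,15],[0,0,-12,0,0,0,15],[0,0,-6,0,0,0,15],[0,0,0,0,0,0,15]]'
```

```text
time: 13.72
position: [557.1, 60.2, 181.9]
ee_rot: [0.001, 1.0, 0.002, 0.005]
force: [-1.0, -0.2, 0.0]
width: 20.2
```

```bash
python3 -m creep '[[-0.5,0,-10,0,0,0,15],[0,0,-6,0,0,0,15],[0,0,-2,0,0,0,15],[0,0,0,0,0,0,15],[0,0,0,0,0,0,38],[0,0,0,0,0,0,38],[0,0,0,0,0,0,38]]'
```

```text
time: 14.6
position: [557.3, 60.2, 163.5]
ee_rot: [0.001, 1.0, 0.002, 0.006]
force: [0.6, -0.5, 0.0]
width: 38.1
```

```bash
python3 -m creep '[[0,0,15,0,0,0,38],[0,0,35,0,0,0,38],[0,0,12,0,0,0,38],[40,24,0,0,0,0,38],[38,23,0,0,0,0,38],[4,3,0,0,0,0,38],[0,0,0,0,0,0,38],[0,0,0,0,0,0,38]]'; python3 - <<'E'
from h import *
snap('scene','s5');caps('s5');snap('wrist','w5');caps('w5')
E
```

```text
time: 15.6
position: [640.8, 110.3, 231.9]
ee_rot: [0.002, 1.0, 0.001, 0.006]
force: [-0.0, 0.1, 0.2]
width: 38.0
red [421.  85.] top 144.7 c [ 901.9 -690.3] span [18.3 11.7] from 615,61.5: r 804.6 ang -69.1
red [271. 206.] top 165.7 c [671.3  61.6] span [13.3 19.5] from 615,61.5: r 56.3 ang 0.1
red [311. 232.] top 165.5 c [556.5  58.4] span [21.6 20.7] from 615,61.5: r 58.6 ang -177.0
yel [321. 214.] top 165.7 c [585.1   9.4] span [20.1 17.1] from 615,61.5: r 60.1 ang -119.9
yel [221. 299.] top 124.2 c [563.3 252.3] span [21.1 21.7] from 615,61.5: r 197.7 ang 105.1
blu [258. 223.] top 165.9 c [644.3 112.9] span [22.1 20.1] from 615,61.5: r 59.2 ang 60.3
blu [278. 238.] top 165.7 c [585.2 112. ] span [22.7 20.6] from 615,61.5: r 58.6 ang 120.5
red [170. 353.] top 164.3 c [558.2  60.4] span [22.4 18.2] from 615,61.5: r 56.8 ang -178.9
red [369. 359.] top 164.3 c [667.5  59.3] span [ 6.2 15.6] from 615,61.5: r 52.6 ang -2.3
yel [175.   2.] top 118.2 c [564.3 240.8] span [8.3 1. ] from 615,61.5: r 186.4 ang 105.8
blu [210. 268.] top 164.5 c [584.8 111.2] span [22.5 22.5] from 615,61.5: r 58.2 ang 121.3
blu [328. 266.] top 164.6 c [644.8 112.2] span [21.6 22.8] from 615,61.5: r 58.9 ang 59.5
```

Red is fully seated (top 165.5, same as the others). Next, blue at (644.6, 112.8).

```bash
python3 -m creep '[[3.8,2.5,-20,0,0,0,38],[0,0,-20,0,0,0,38],[0,0,-12,0,0,0,38],[0,0,0,0,0,0,38],[0,0,0,0,0,0,38]]'
```

```text
time: 16.32
position: [643.8, 111.7, 175.8]
ee_rot: [0.002, 1.0, 0.001, 0.006]
force: [0.3, 0.3, 0.4]
width: 37.9
```

```bash
python3 -m creep '[[0.6,0.8,-12,0,0,0,38],[0,0,-3,0,0,0,38],[0,0,0,0,0,0,38],[0,0,0,0,0,0,15],[0,0,0,0,0,0,15],[0,0,0,0,0,0,15],[0,0,0,0,0,0,15],[0,0,0,0,0,0,15]]'
```

```text
time: 17.32
position: [645.0, 112.7, 161.1]
ee_rot: [0.002, 1.0, 0.001, 0.007]
force: [-0.7, 0.4, 0.4]
width: 20.1
```

```bash
python3 -m creep '[[0,0,2,0,0,0,15],[0,0,15,0,0,0,15],[0,0,30,0,0,0,15],[0,0,40,0,0,0,15],[0,0,40,0,0,0,15],[0,0,5,0,0,0,15],[0,0,0,0,0,0,15]]'; python3 -m creep '[[0,-40,0,0,0,0,15],[1,-45,0,0,0,0,15],[0,-9,0,0,0,0,15],[0,0,0,0,0,0,15],[0,0,0,0,0,0,15]]'; python3 - <<'E'
from h import *
snap('wrist','w6');caps('w6')
E
```

```text
time: 18.2
position: [644.5, 113.1, 302.1]
ee_rot: [0.002, 1.0, 0.001, 0.008]
force: [-0.3, -1.3, -0.8]
width: 20.0
time: 18.82
position: [643.7, 18.5, 298.7]
ee_rot: [0.001, 1.0, 0.003, 0.005]
force: [0.4, 0.1, -0.6]
width: 19.9
red [370. 170.] top 164.6 c [675.3  61. ] span [22.1 21. ] from 615,61.5: r 60.3 ang -0.4
red [184. 173.] top 164.7 c [558.2  57.7] span [22.6 21.9] from 615,61.5: r 56.9 ang -176.2
yel [235. 248.] top 164.6 c [586.7   7.6] span [22.2 22.5] from 615,61.5: r 60.9 ang -117.7
blu [222.  84.] top 164.8 c [585.  110.9] span [22.2 22. ] from 615,61.5: r 57.8 ang 121.2
```

View pics/w6.png

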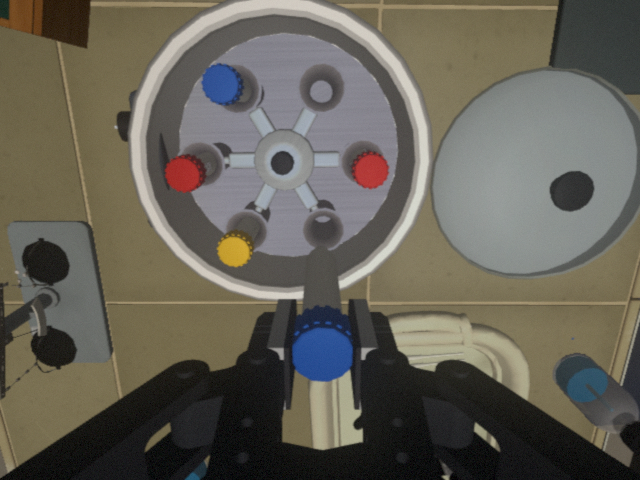

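Blue is held upright in the jaws; reds sit opposite at (370,170) and (184,173). The target bucket mouth is at (323,227), and the last empty one is at (322,87).

```bash
python3 - <<'E'
from h import *
z=load('w6')
for uv in [(323,227),(322,87)]: print(plane(z,*uv,115).round(1))
E
python3 -m creep '[[2.5,-8.5,-20,0,0,0,15],[0,0,-30,0,0,0,15],[0,0,-12,0,0,0,15],[0,0,0,0,0,0,15],[0,0,0,0,0,0,15]]'
```

```text
[646.3  10.8 115. ]
[645.  112.5 115. ]
time: 19.5
position: [646.3, 11.7, 233.3]
ee_rot: [0.001, 1.0, 0.005, 0.005]
force: [0.2, -0.3, 0.0]
width: 19.8
```

```bash
python3 -m creep '[[0,-1.3,-6,0,0,0,15],[0,0,-10,0,0,0,15],[0,0,-15,0,0,0,15],[0,0,-12,0,0,0,15],[0,0,-6,0,0,0,15],[0,0,0,0,0,0,15]]'
```

```text
time: 20.25
position: [646.4, 10.1, 181.5]
ee_rot: [0.001, 1.0, 0.004, 0.006]
force: [1.1, 0.4, 0.0]
width: 19.8
```

Release, then rise and travel to the yellow in the stand (562.8, 252.3).

```bash
python3 -m creep '[[0,0,-10,0,0,0,15],[0,0,-6,0,0,0,15],[0,0,-2,0,0,0,15],[0,0,0,0,0,0,15],[0,0,0,0,0,0,38],[0,0,0,0,0,0,38],[0,0,0,0,0,0,38]]'; python3 -m creep '[[0,0,15,0,0,0,38],[0,0,35,0,0,0,38],[0,0,12,0,0,0,38],[-18,52,0,0,0,0,38],[-18,55,0,0,0,0,38],[-18,55,0,0,0,0,38],[-18,50,0,0,0,0,38],[-8,20,0,0,0,0,38],[0,0,0,0,0,0,38],[0,0,0,0,0,0,38]]'; python3 - <<'E'
from h import *
snap('scene','s7');caps('s7')
E
```

```text
time: 21.12
position: [647.0, 10.3, 163.3]
ee_rot: [0.001, 1.0, 0.004, 0.006]
force: [0.8, -0.4, 1.5]
width: 38.1
time: 22.38
position: [564.0, 247.5, 232.8]
ee_rot: [0.001, 1.0, 0.003, 0.008]
force: [-0.3, -0.4, -0.3]
width: 38.2
red [421.  85.] top 145.2 c [ 903.6 -692. ] span [13.4  7.6] from 615,61.5: r 806.9 ang -69.0
red [270. 205.] top 165.6 c [673.5  61.2] span [23.  19.5] from 615,61.5: r 58.5 ang -0.3
red [311. 232.] top 165.6 c [556.5  58.5] span [22.1 20.3] from 615,61.5: r 58.5 ang -177.1
yel [321. 214.] top 165.5 c [586.    9.8] span [18.6 18.7] from 615,61.5: r 59.3 ang -119.2
yel [221. 299.] top 124.1 c [563.8 252.6] span [20.7 21.3] from 615,61.5: r 197.8 ang 105.0
blu [300. 201.] top 165.8 c [644.9  11. ] span [18.  20.4] from 615,61.5: r 58.7 ang -59.3
blu [278. 238.] top 165.8 c [584.7 111.8] span [19.5 19.4] from 615,61.5: r 58.8 ang 121.1
```

Blue is seated. Descend on the stand yellow (TCP z about 117).

```bash
python3 -m creep '[[-0.8,4.7,-20,0,0,0,38],[0,0,-40,0,0,0,38],[0,0,-25,0,0,0,38],[0,0,-8,0,0,0,38],[0,0,0,0,0,0,38],[0,0,0,0,0,0,38]]'
```

```text
time: 23.18
position: [564.5, 248.3, 135.0]
ee_rot: [0.002, 1.0, 0.0, 0.008]
force: [0.0, -0.8, 0.6]
width: 37.7
```

```bash
python3 -m creep '[[-1.2,4,0,0,0,0,38],[0,0,-10,0,0,0,38],[0,0,-6,0,0,0,38],[0,0,0,0,0,0,38],[0,0,0,0,0,0,38]]'
```

```text
time: 23.8
position: [563.8, 252.8, 119.3]
ee_rot: [0.001, 1.0, 0.0, 0.009]
force: [0.1, -0.2, 0.9]
width: 37.9
```

```bash
python3 -m creep '[[-0.8,0,-1.5,0,0,0,15],[0,0,0,0,0,0,15],[0,0,0,0,0,0,15],[0,0,0,0,0,0,15],[0,0,0,0,0,0,15]]'; python3 -m creep '[[0,0,3,0,0,0,15],[0,0,20,0,0,0,15],[0,0,35,0,0,0,15],[0,0,45,0,0,0,15],[0,0,50,0,0,0,15],[0,0,30,0,0,0,15],[0,0,0,0,0,0,15],[0,0,0,0,0,0,15]]'
```

```text
time: 24.42
position: [563.0, 252.9, 118.2]
ee_rot: [0.001, 1.0, 0.0, 0.009]
force: [-0.7, 0.3, 1.2]
width: 20.2
time: 25.42
position: [561.7, 253.3, 314.9]
ee_rot: [0.0, 1.0, 0.001, 0.011]
force: [0.3, 0.8, -0.9]
width: 19.6
```

```bash
python3 -m creep '[[28,-48,0,0,0.02,0,15],[28,-48,0,0,0,0,15],[22,-35,0,0,0,0,15],[2,-5,0,0,0,0,15],[0,0,0,0,0,0,15],[0,0,0,0,0,0,15]]'; python3 - <<'E'
from h import *
snap('wrist','w8');caps('w8')
E
```

```text
time: 26.18
position: [640.8, 114.9, 311.6]
ee_rot: [-0.0, 1.0, 0.003, -0.002]
force: [-0.2, 0.6, 0.2]
width: 19.7
red [371. 296.] top 164.4 c [676.1  62.7] span [20.6 18. ] from 615,61.5: r 61.1 ang 1.1
red [210. 302.] top 164.5 c [557.8  58.1] span [21.8 22.3] from 615,61.5: r 57.3 ang -176.6
blu [243. 234.] top 164.5 c [585.2 111.1] span [22.6 22.4] from 615,61.5: r 57.9 ang 121.0
```

View pics/w8.png

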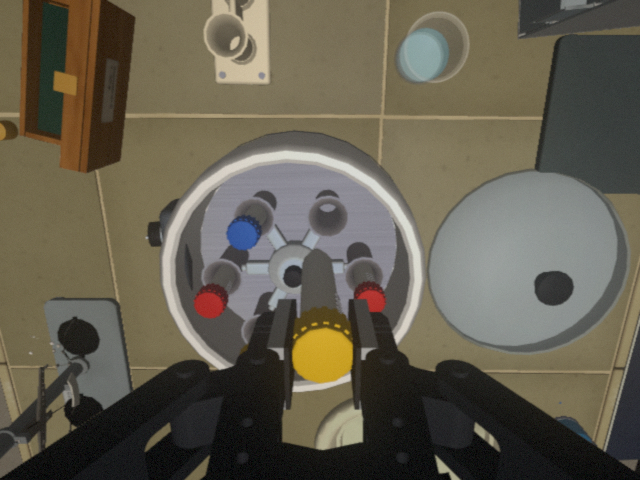

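The yellow tube is held upright, and the last empty bucket is at (328,215), about (645, 112.5). Next, align and lower.

```bash
python3 - <<'E'
from h import *
print(plane(load('w8'),328,215,115).round(1))
E
python3 -m creep '[[4,-2.2,-25,0,0,0,15],[0,0,-35,0,0,0,15],[0,0,-14,0,0,0,15],[0,0,0,0,0,0,15],[0,0,0,0,0,0,15]]'
```

```text
[644.6 114.2 115. ]
time: 26.85
position: [644.1, 117.3, 238.8]
ee_rot: [-0.001, 1.0, 0.006, -0.0]
force: [1.0, -0.0, -0.2]
width: 20.1
```

```bash
python3 -m creep '[[0.7,-4.2,-5,0,0,0,15],[0,0,-5,0,0,0,15],[0,0,0,0,0,0,15]]'
```

```text
time: 27.22
position: [645.5, 112.8, 229.9]
ee_rot: [-0.001, 1.0, 0.006, 0.001]
force: [0.8, -0.1, 0.3]
width: 20.0
```

```bash
python3 -m creep '[[0,0,-10,0,0,0,15],[0,0,-15,0,0,0,15],[0,0,-12,0,0,0,15],[0,0,-8,0,0,0,15],[0,0,0,0,0,0,15],[0,0,0,0,0,0,15]]'
```

```text
time: 27.98
position: [645.2, 113.0, 181.1]
ee_rot: [-0.001, 1.0, 0.006, 0.0]
force: [-1.1, 0.5, 0.9]
width: 19.9
```

```bash
python3 -m creep '[[0,0,-10,0,0,0,15],[0,0,-6,0,0,0,15],[0,0,-2,0,0,0,15],[0,0,0,0,0,0,15],[0,0,0,0,0,0,38],[0,0,0,0,0,0,38],[0,0,0,0,0,0,38]]'; python3 -m creep '[[0,0,15,0,0,0,38],[0,0,40,0,0,0,38],[0,0,45,0,0,0,38],[-40,-40,0,0,0,0,38],[-40,-40,20,0,0,0,38],[-40,-40,20,0,0,0,38],[-40,-40,0,0,0,0,38],[-15,-40,0,0,0,0,38],[0,0,0,0,0,0,38],[0,0,0,0,0,0,38]]'; python3 - <<'E'
from h import *
snap('scene','s9');caps('s9');snap('side','d9');caps('d9');a=load('s9')['p'][100:400,120:420];cv2.imwrite('pics/s9c.png',cv2.resize(a,None,fx=2,fy=2)[:,:,::-1])
E
```

```text
time: 28.85
position: [645.5, 113.0, 162.7]
ee_rot: [-0.001, 1.0, 0.006, 0.001]
force: [-0.7, 0.4, 0.5]
width: 37.8
time: 30.1
position: [465.0, -90.0, 316.5]
ee_rot: [0.001, 1.0, 0.007, 0.005]
force: [0.6, 0.9, 0.0]
width: 38.2
red [271. 205.] top 166.0 c [674.7  61.4] span [19.2 18.6] from 615,61.5: r 59.7 ang -0.1
red [311. 232.] top 165.5 c [556.9  58.1] span [19.8 20.6] from 615,61.5: r 58.2 ang -176.7
yel [321. 214.] top 166.1 c [585.4   9.4] span [21.6 17.9] from 615,61.5: r 60.0 ang -119.6
yel [256. 223.] top 166.0 c [648.1 114.2] span [20.1 21.2] from 615,61.5: r 62.2 ang 57.9
blu [299. 201.] top 165.4 c [645.4  10.9] span [17.7 18.4] from 615,61.5: r 59.0 ang -59.0
blu [278. 238.] top 165.7 c [584.9 111.5] span [21.2 20.7] from 615,61.5: r 58.4 ang 121.0
red [287. 100.] top 147.0 c [ 906.1 -686.5] span [16.5 20.7] from 615,61.5: r 802.7 ang -68.7
red [261. 239.] top 166.3 c [674.5  64.2] span [18.5 18.6] from 615,61.5: r 59.6 ang 2.6
red [315. 249.] top 165.7 c [558.1  61.8] span [19.3 18.9] from 615,61.5: r 56.9 ang 179.6
yel [310. 232.] top 165.6 c [586.5   9.6] span [19.3 22.1] from 615,61.5: r 59.3 ang -118.8
yel [263. 257.] top 165.3 c [648.8 117.7] span [20.  24.1] from 615,61.5: r 65.6 ang 59.0
blu [293. 260.] top 166.0 c [584.9 113.3] span [18.6 20.4] from 615,61.5: r 59.9 ang 120.2
```

View pics/s9c.png

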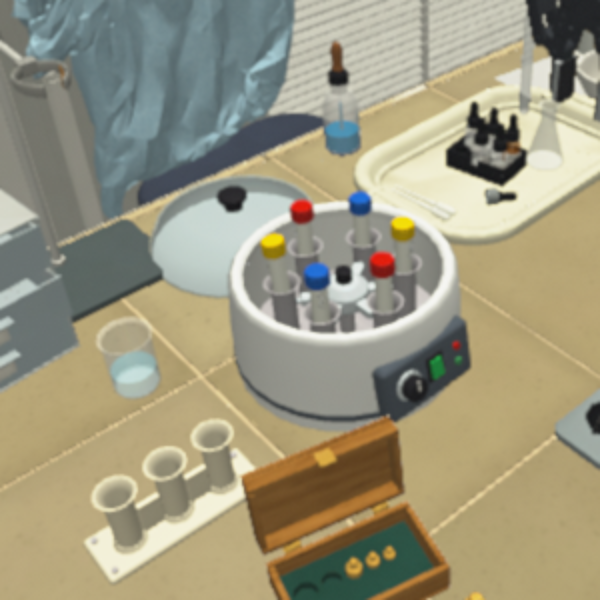

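Colours are opposite in all three pairs, tops are all at about 165–166 mm (fully seated), the stand is empty, and the arm is clear. Handing in.

```bash
python3 - <<'E'
from rig import ctrl
print(ctrl.hand_in())
E
```

```text
the job is handed in; nothing more can be done
None
```

The rotor is rearranged and the job is handed in: all six tubes are back in buckets, each straight across from the other of its colour. It took four moves and about 30 s of the 109 s. One yellow waited in the stand, a red went into its bucket, a blue into the red's bucket, and the yellow into the blue's.

- **Position:** the last scene and side views put every visible cap top at 165–166 mm, the same as at the start. Cap centres are about 57–66 mm from the hub, and each colour pair is about 117–126 mm apart at the caps.
- **Clear of the arm:** the stand is empty and the gripper is open and well away from the tubes. The beaker was upright in the last picture. I did not re-measure the bottle, but no move brought the gripper low enough near it to touch it.
- **Small disagreements:** the last yellow leans outward slightly, with its cap about 3–4 mm off, or roughly 2°, which is within the bucket's play. The side view could not see one blue cap, but the scene view showed it seated. The two cameras differ by 2–3 mm, about what their calibration allows.

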